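# Drop a used syringe through the tilting tray of a sharps box

## Robot

A 6-joint arm with a two-finger parallel gripper is mounted at the origin on a cart in front of the work surface, level with it; the furniture and walls round the work are solid. World frame = base frame: x ahead of the robot, y to its left, z up, the work surface at z = 0. Lengths are in m, angles in rad, forces in N, time in s.
With the tool pointing down it reaches from about 0.375 to 0.925 m from the base axis. Payload 5.7 kg.
Tool frame: the origin (TCP) lies on the centre line of the jaws, within the pads' length; the fingertips stand 17 mm ahead of it and the grasp point (between the pads) lies 2 mm behind it; z points along the fingers, y is the direction in which the jaws open and shut (so a half turn about z gives the same grasp; the last joint's range is limited). The gripper opens to 85 mm and grips with 20 to 120 N. Pads are 22 mm wide; open, the fingers measure 114 mm over their backs; the gripper's body (76 mm by 85 mm) begins 54 mm behind the grasp point. The pads swing forward as they close: fully open they stand 13 mm farther back than shut.
Start: joints at [-1.232, 0.359, 1.51, -0, 1.272, -0.115], TCP at [0.263, -0.539, 0.248] pointing down, gripper open.
Joint ranges: [-2.97, 2.97], [-1.01, 2.36], [0.21, 2.38], [-0.96, 4.11], [0.2, 2.71], [-2.98, 2.98]. Speed limits (rad/s): [2.39, 2.39, 3.14, 3.14, 3.14, 3.14].

## Interface

Orientations are given as [roll, pitch, yaw] about the fixed x, y, z axes, in that order (R = Rz(yaw) Ry(pitch) Rx(roll)).
In Python, from cell import r gives the robot as it stands.
- The arm moves only by the shell command python3 -m handwheel 'ROWS' [FORCE]. ROWS is JSON, a list of rows, each an object of numbers: "gripper": the closure, from -1 (fully open) to 1 (shut), so that 0 is half open; "x", "y", "z": the shift along the tool's x, y, z as a fraction of full scale; "twist": the turn about the tool's z as a fraction of full scale. In form: [{"gripper": .., "x": .., "y": .., "z": .., "twist": ..}, ...]. A call has 1 to 20 rows; each row shifts and turns the commanded pose from where the row before left it, along the tool's axes as they then stand; what a row does not reach is not made up. Full scale, the value 1, is 0.02 m for a shift and 0.15 rad for a turn. A row lasts 1/8 s, in which the tool goes at most 62.5 mm and 10.7 degrees, less where a joint would pass 70% of its speed; a pose out of reach is approached as far as the arm can. A call with a number of a shift or a turn outside -1 to 1 is refused whole. A call with a gripper value outside its range is refused whole. The fingers move at their own pace and stop on an object; FORCE is the grip in N (left out, the last holds). Time passes only in rows, so rows that do not move let the fingers close. It gives the time, the measured TCP pose, the force and the opening at its end, in the units of the state.
- r.state(): the state, without advancing time (a new reading comes with each control period).
- r.read_camera(name): name is "scene" or "top"; returns (picture, depth): 480x640x3 uint8, red, green, blue; 480x640 float32, m along the optical axis (not along the pixel's ray), 0 where there is no reading.
- r.camera_model(name): a dict with "fx", "fy", "cx", "cy" (pixels), "dist" ([k1, k2, p1, p2, k3] as OpenCV has them; the pictures are not rectified), "R" (3x3) and "t" (3): a world point X has camera coordinates R X + t. Camera axes: x right, y down, z forward; pixel columns grow to the right and rows downward; lengths in m; the calibration is good to about 2 mm. A picture is of the moment at which its call begins. camera_model takes no time and is no camera call.
- r.finish_job(): hands the job in, once; it reports no verdict.
The state is a dict: "time_s": time; "joint_positions": joint angles; "joint_vel": joint speeds; "effort": joint torques, N m; "tool_pos": TCP position; "orientation": TCP orientation; "wrist_force": force on the tool from outside, world axes, zero at the start; "wrist_torque": the same for the moment, N m; "opening": finger opening in m.
Only numpy, scipy, OpenCV 4.12 (cv2) and the standard library are available. Lean on these libraries where they do the work, as an engineer would, in place of code of your own. Each camera call takes 0.05 s, during which the arm holds its last target.

## Task

Dispose of the used syringe, the shorter one with no needle on it: lay it in the open tray on top of the bench sharps box, tip the tray back by its handle until you feel its stop, so that the syringe falls into the box, then bring the tray down level again and press it until it snaps home. The box stands loose on the desk, so keep its foot flat on it and do not drag it, and leave the longer filled syringe with the needle where it lies.

Things in the scene. Friction and masses are not known exactly. Their poses are not given: they have to be found in the camera images.
- used_syringe_mid (a point): Used syringe, clear plastic, no needle, plunger pushed in, 85 mm long, barrel 7 mm thick, lying flat, 11 to 17 g. This point: middle of its length on the barrel's axis, 6 mm above what it lies on; y axis along the barrel; a finger flange 22 x 12 mm lies 30 mm from it toward -y. Pick it across the barrel near this point.
- filled_syringe_mid (a point): Filled syringe with a green needle hub, 121 mm long, barrel 7 mm thick, lying flat, to be left alone. This point is the middle of its length, 6 mm above the desk; y axis along the barrel.
- sharps_box: Yellow sharps box, white top, grey foot (160 x 190 mm), 186 mm high, about 2 kg, hollow, loose on the desk: 6 N pushed high up rocks it. Origin: centre of its underside; x to its rear, tray and handle at its -x front. Tray hinge: along y through x = 16, z = 140 mm; its stop, hidden inside, lies between 0.75 and 1.4 rad, other in each box. Hood x = 24 to 69 mm and cheeks y = +-76 mm, 186 mm high.
- tray_floor (a point): Middle of the open part of the tray's floor, upper face, 140 mm above the desk when level. White trough, inside 110 mm (x) x 132 mm (y), walls 22 mm high at front and sides; this point is 39 mm behind the front wall, 30 mm before the hinge axis (-x). Axes turn with the tray: z vertical = level. Its rear edge sinks into the box as the front rises; the load falls out shortly before the stop.
- handle (a point): Middle of the tray's handle: steel bar, 10 mm diameter, along y, 84 mm free, 162 mm above the desk when level, 36 mm clear before the front wall; x = -114, z = +22 mm from the hinge axis (arc radius 116 mm, front swings up and back). Stiff hinge (1 to 3 N here), stays where left; a spring catch holds it home, 2 to 5 N to pass up or down; unsnapped it rests 0.1 rad up. A pinch lets the bar turn.

How it is judged:
On the way, in this order (a step that is already met when the one before it is completed fails the run):
1. the used syringe lies let go in the level tray (x of used_syringe_mid in the frame of tray_floor between -0.04 and 0.07 m and y of used_syringe_mid in the frame of tray_floor between -0.066 and 0.066 m and z of used_syringe_mid in the frame of tray_floor between 0 and 0.02 m and angle between tray_floor's own z axis and vertical below 0.06 rad and contact force between used_syringe and the fingers below 0.05 N), for 0.2 s.
2. with the tray tipped back over 34 degrees the syringe has fallen into the box (x of used_syringe_mid in the frame of sharps_box between -0.064 and 0.064 m and y of used_syringe_mid in the frame of sharps_box between -0.082 and 0.082 m and z of used_syringe_mid in the frame of sharps_box below 0.09 m and angle between tray_floor's own z axis and vertical above 0.6 rad), for 0.1 s.
At the end, for the whole second after the job is handed in: The used syringe is inside the sharps box, below the tray; the tray is level and snapped home (within 0.07 rad of level); the box stands upright and still, within 30 mm of where it stood; the filled syringe is within 20 mm of where it lay (x of used_syringe_mid in the frame of sharps_box between -0.064 and 0.064 m and y of used_syringe_mid in the frame of sharps_box between -0.082 and 0.082 m and z of used_syringe_mid in the frame of sharps_box below 0.09 m and angle between tray_floor's own z axis and vertical below 0.07 rad and angle between sharps_box's own z axis and vertical below 0.03 rad and linear speed of sharps_box below 0.02 m/s and distance of sharps_box from where it was at the start of the episode below 0.03 m and distance of filled_syringe_mid from where it was at the start of the episode below 0.02 m); the robot touches nothing.
It fails at once if the box's foot is lifted: the box leans by more than 3 degrees (angle between sharps_box's own z axis and vertical above 0.05 rad).
It fails at once if the box is dragged more than 30 mm from where it stood (distance of sharps_box from where it was at the start of the episode above 0.03 m).
It fails at once if the filled syringe is moved by more than 20 mm (distance of filled_syringe_mid from where it was at the start of the episode above 0.02 m).
It also fails if it takes over 69 s, if anything falls off the work surface, if the arm or the gripper's body presses on something with over 40 N, if the wrist force passes 120 N, or if a joint passes its speed limit or range.

## Working session

There is one attempt and no reset: what is moved stays moved. The work goes in short steps, Python scripts to look and compute and a shell command to move; the robot and the scene stay as the last step left them, time stands still between calls to the robot, and variables do not carry over. Pictures are saved under pics/ and viewed, and the job is handed in when it is done.

```bash
ls; mkdir -p pics; python3 - <<'E'
from cell import r
import cv2
s=r.state();print(s)
for n in("scene","top"):
    p,d=r.read_camera(n);cv2.imwrite(f"pics/{n}0.png",p[:,:,::-1]);import numpy as np;np.save(f"pics/{n}0d.npy",d)
    print(n,r.camera_model(n))
E
```

```text
pics
{'time_s': 0.0, 'joint_positions': array([-1.23209680e+00,  3.59546590e-01,  1.51145136e+00,  5.88738506e-06,
        1.27248671e+00, -1.15136404e-01]), 'joint_vel': array([-8.58545375e-05,  1.74715468e-03,  8.85966500e-04, -6.91193701e-04,
       -1.04399060e-03,  6.00591753e-04]), 'effort': array([ 4.00495246e-04, -5.27621770e+01, -2.78619128e+01, -1.41823002e-04,
        1.32300606e-02,  1.72785997e-05]), 'tool_pos': array([ 0.26280612, -0.5386536 ,  0.24742159]), 'orientation': array([-3.13971382e+00, -2.22944347e-04,  4.53833985e-01]), 'wrist_force': array([-0.20395895, -0.94766945, -0.08895807]), 'wrist_torque': array([ 3.24116119e-05,  9.72762942e-03, -4.06718165e-02]), 'opening': 0.08542805268643446}
scene {'fx': 528.8562029369497, 'fy': 528.8562029369497, 'cx': 324.2941401509831, 'cy': 245.6400903199588, 'dist': array([-0.15108781,  0.        ,  0.        ,  0.        ,  0.        ]), 'R': array([[-0.85306867, -0.52158158,  0.01504953],
       [-0.41788138,  0.66562176, -0.61832259],
       [ 0.31248838, -0.53376055, -0.78578031]]), 't': array([0.46358609, 0.2860512 , 0.96829617])}
top {'fx': 528.7917112130004, 'fy': 528.7917112130004, 'cx': 316.9210763546354, 'cy': 237.5147709804649, 'dist': array([-0.112652,  0.      ,  0.      ,  0.      ,  0.      ]), 'R': array([[-0.0555998 , -0.99844639,  0.00366853],
       [-0.97450202,  0.05346576, -0.21791562],
       [ 0.21738092, -0.01569106, -0.97596072]]), 't': array([0.03401973, 0.56274798, 0.95681952])}
```

View pics/scene0.png

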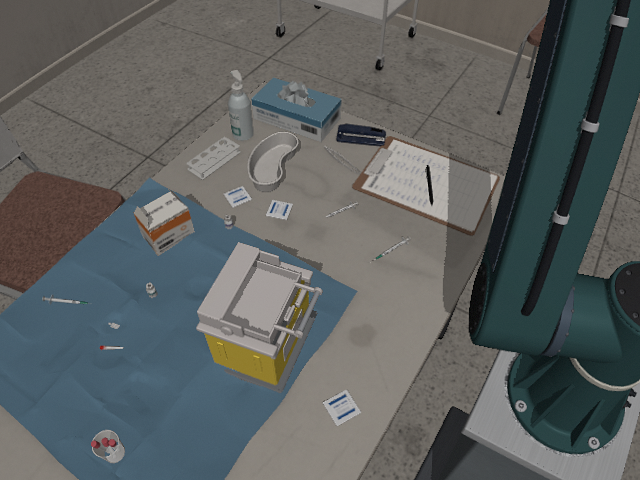

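View pics/top0.png

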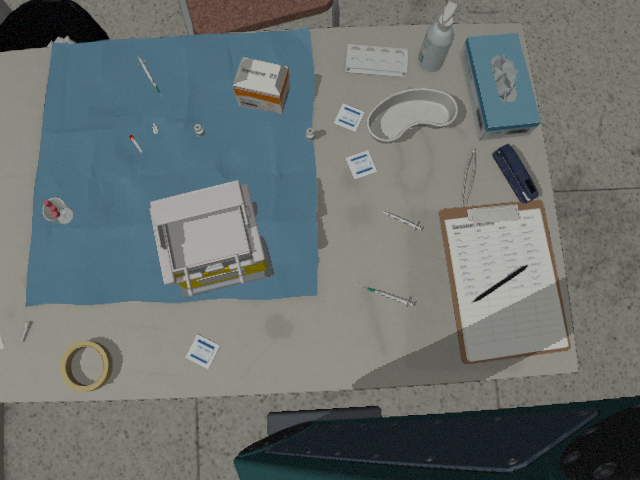

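The used syringe is probably at top (402,219). A green-hub syringe lies at (390,296) and another at (148,74). The box is at (210,235) with its handle at (217,285). I'll zoom in.

```bash
python3 - <<'E'
import cv2,numpy as np
t=cv2.imread("pics/top0.png");s=cv2.imread("pics/scene0.png")
a=cv2.resize(t[190:320,345:445],None,fx=4,fy=4,interpolation=cv2.INTER_CUBIC)
b=cv2.resize(t[170:310,140:280],None,fx=4,fy=4,interpolation=cv2.INTER_CUBIC)[:520,:400+0]
c=cv2.resize(s[190:270,315:420],None,fx=5,fy=5,interpolation=cv2.INTER_CUBIC)
d=cv2.resize(s[235:390,185:335],None,fx=4,fy=4,interpolation=cv2.INTER_CUBIC)
cv2.imwrite("pics/z1.png",np.hstack([a,b]))
cv2.imwrite("pics/z2.png",c);cv2.imwrite("pics/z3.png",d[:600])
cv2.imwrite("pics/z4.png",cv2.resize(t[170:310,140:280],None,fx=4,fy=4,interpolation=cv2.INTER_CUBIC))
E
```

```text
(no output)
```

View pics/z1.png

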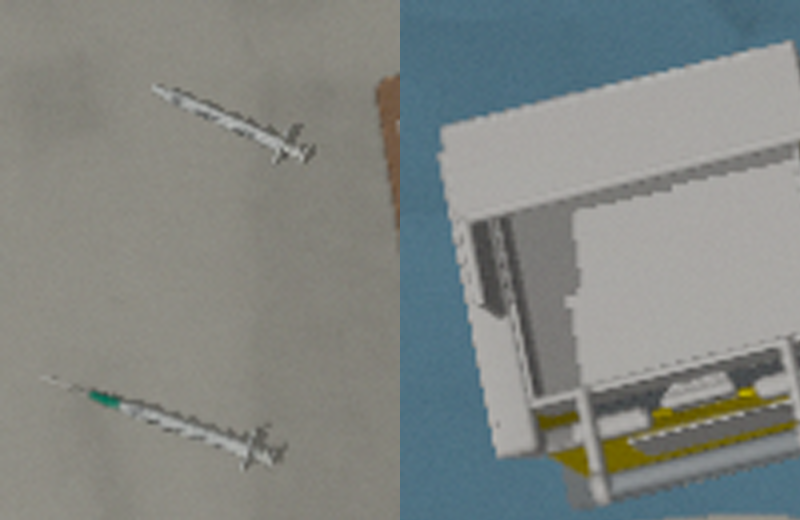

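View pics/z2.png

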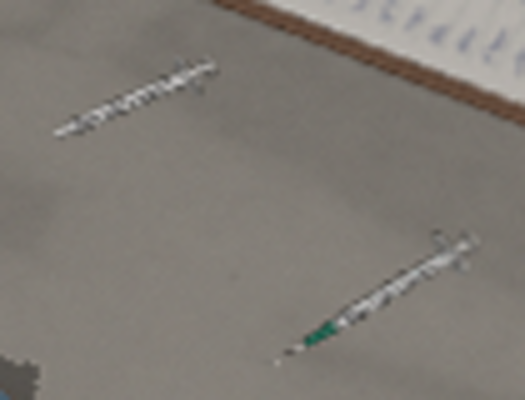

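View pics/z3.png

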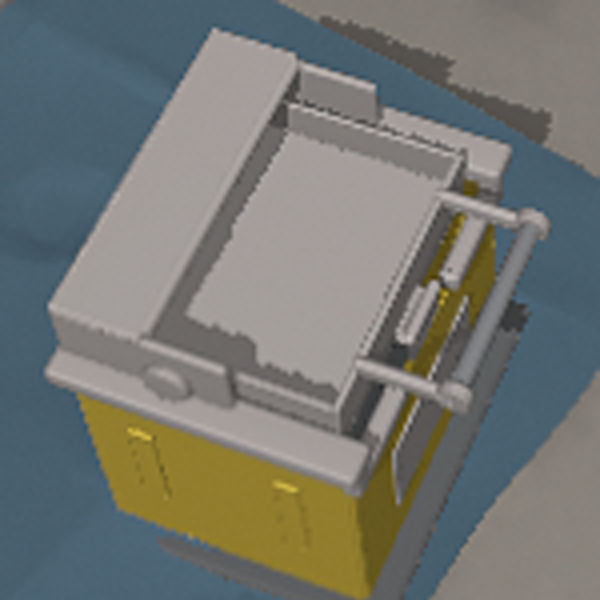

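View pics/z4.png

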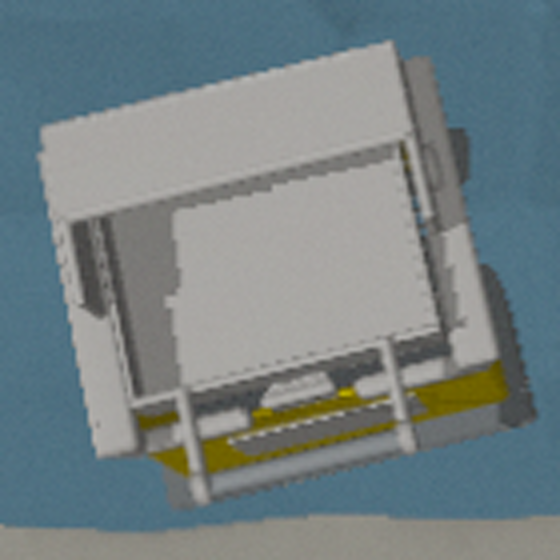

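```bash
cat > h.py <<'E'
from cell import r
import numpy as np,cv2
CM={n:r.camera_model(n) for n in("scene","top")}
def ray(n,uv):
    m=CM[n];K=np.array([[m['fx'],0,m['cx']],[0,m['fy'],m['cy']],[0,0,1]])
    p=cv2.undistortPoints(np.array([[uv]],float),K,m['dist'])[0,0]
    R=m['R'];return -R.T@m['t'],R.T@np.array([p[0],p[1],1.])
def tri(a,b):
    c1,d1=ray("top",a);c2,d2=ray("scene",b)
    s=np.linalg.lstsq(np.c_[d1,-d2],c2-c1,rcond=None)[0]
    p,q=c1+s[0]*d1,c2+s[1]*d2
    return (p+q)/2,np.linalg.norm(p-q)
def plane(n,uv,z):
    c,d=ray(n,uv);return c+d*(z-c[2])/d[2]
def dep(n,D,uv):
    c,d=ray(n,uv);return c+d*D[int(round(uv[1])),int(round(uv[0]))]
def proj(n,X):
    m=CM[n];K=np.array([[m['fx'],0,m['cx']],[0,m['fy'],m['cy']],[0,0,1]])
    return cv2.projectPoints(np.array([X],float),cv2.Rodrigues(m['R'])[0],m['t'],K,m['dist'])[0][0,0]
E
python3 - <<'E'
from h import *
np.set_printoptions(precision=4,suppress=True)
for nm,a,b in [("tip",(383,212),(326.4,216.6)),("end",(423,228.3),(357.6,203.2)),
("hoodR-",(238,180.75),(238.75,242.5)),("hoodF-",(242.5,204.5),(260,250.5)),("hoodR+",(150,202.5),(198,312.5)),("hoodF+",(156.5,224.75),(221,321)),
("h+",(191.25,291.25),(299.5,333)),("h-",(241.25,280),(318.75,290.5))]:
    print(nm,*tri(a,b))
print(plane("top",(383,212),.005),plane("top",(423,228.3),.005),plane("scene",(326.4,216.6),.005),plane("scene",(357.6,203.2),.005))
for n in("top","scene"):
    D=np.load(f"pics/{n}0d.npy")
    pts={"top":[(215,240),(200,200),(400,240)],"scene":[(260,290),(225,280),(360,240)]}[n]
    for p in pts: print(n,p,dep(n,D,p))
E
```

```text
tip [ 0.6226 -0.1376  0.0037] 0.001304189354869518
end [ 0.5845 -0.2188 -0.0023] 0.002187478408132837
hoodR- [0.6452 0.1363 0.1826] 0.0005653732659097942
hoodF- [0.6024 0.1296 0.181 ] 0.00015169620546531001
hoodR+ [0.614  0.2905 0.1828] 0.0019220552224714187
hoodF+ [0.575  0.2803 0.1765] 0.002188723968450502
h+ [0.4585 0.2235 0.1618] 0.0020401581848147527
h- [0.4739 0.1372 0.1647] 0.00029390327190287455
[ 0.6229 -0.1372  0.005 ] [ 0.5839 -0.2169  0.005 ] [ 0.6213 -0.1367  0.005 ] [ 0.5805 -0.2127  0.005 ]
top (215, 240) [0.552  0.1857 0.1393]
top (200, 200) [0.6131 0.2022 0.1867]
top (400, 240) [ 0.5624 -0.1675  0.003 ]
scene (260, 290) [0.5711 0.1787 0.141 ]
scene (225, 280) [0.6131 0.2166 0.1865]
scene (360, 240) [ 0.5228 -0.1214 -0.0008]
```

The triangulated heights agree with the text: hood about 0.181 to 0.187, handle 0.163, tray floor 0.140, syringe about 0. The box yaw is about 0.185 rad. I'll turn first, then travel.

```bash
python3 -m handwheel '[{"gripper":0,"x":0,"y":0,"z":0,"twist":-1},{"gripper":0,"x":0,"y":0,"z":0,"twist":-1},{"gripper":0,"x":0,"y":0,"z":0,"twist":-1},{"gripper":0,"x":0,"y":0,"z":0,"twist":-1},{"gripper":0,"x":0,"y":0,"z":0,"twist":-0.45},{"gripper":0,"x":0,"y":0,"z":0,"twist":0}]' 20
cat >> h.py <<'E'
def to(goal,yaw=None):
    s=r.state();from scipy.spatial.transform import Rotation as Ro
    R=Ro.from_euler('xyz',s['orientation']).as_matrix()
    d=R.T@(np.array(goal)-s['tool_pos'])/0.02
    print('t',round(s['time_s'],2),'pos',s['tool_pos'].round(4),'yaw',s['orientation'].round(4),'open',round(s['opening'],4),'F',s['wrist_force'].round(2))
    print('units x y z',d.round(2),'twist units', None if yaw is None else round(-(yaw-s['orientation'][2])/0.15,2))
E
python3 -c "
from h import *
to([.603,-.177,.1],1.122)"
```

```text
time_s: 0.85
tool_pos: [0.2629, -0.5389, 0.2479]
orientation: [-3.141, -0.001, 1.121]
wrist_force: [0.1, -0.6, -0.6]
opening: 0.0426
t 0.85 pos [ 0.2629 -0.5389  0.2479] yaw [-3.1409e+00 -7.0000e-04  1.1206e+00] open 0.0426 F [ 0.12 -0.58 -0.59]
units x y z [23.69  7.44  7.41] twist units -0.01
```

```bash
python3 -m handwheel '[{"gripper":0,"x":1,"y":0.31,"z":0.2,"twist":0},{"gripper":0,"x":1,"y":0.31,"z":0.2,"twist":0},{"gripper":0,"x":1,"y":0.31,"z":0.2,"twist":0},{"gripper":0,"x":1,"y":0.31,"z":0.2,"twist":0},{"gripper":0,"x":1,"y":0.31,"z":0.2,"twist":0},{"gripper":0,"x":1,"y":0.31,"z":0.2,"twist":0},{"gripper":0,"x":1,"y":0.31,"z":0.2,"twist":0},{"gripper":0,"x":1,"y":0.31,"z":0.2,"twist":0},{"gripper":0,"x":1,"y":0.31,"z":0.2,"twist":0},{"gripper":0,"x":1,"y":0.31,"z":0.2,"twist":0},{"gripper":0,"x":1,"y":0.31,"z":0.2,"twist":0},{"gripper":0,"x":1,"y":0.31,"z":0.2,"twist":0},{"gripper":0,"x":1,"y":0.31,"z":0.2,"twist":0},{"gripper":0,"x":1,"y":0.31,"z":0.2,"twist":0},{"gripper":0,"x":1,"y":0.31,"z":0.2,"twist":0},{"gripper":0,"x":1,"y":0.31,"z":0.3,"twist":0},{"gripper":0,"x":1,"y":0.31,"z":0.3,"twist":0},{"gripper":0,"x":1,"y":0.31,"z":0.3,"twist":0}]'
python3 -m handwheel '[{"gripper":0,"x":1,"y":0.31,"z":0.7,"twist":0},{"gripper":0,"x":1,"y":0.31,"z":0.7,"twist":0},{"gripper":0,"x":1,"y":0.31,"z":0.7,"twist":0},{"gripper":0,"x":1,"y":0.31,"z":0.7,"twist":0},{"gripper":0,"x":0.9,"y":0.31,"z":0.7,"twist":0},{"gripper":0,"x":0.6,"y":0.2,"z":0.3,"twist":0},{"gripper":0,"x":0,"y":0,"z":0,"twist":0},{"gripper":0,"x":0,"y":0,"z":0,"twist":0}]'
python3 -c "
from h import *
to([.603,-.177,.02],1.122)
for n in ('scene','top'):
    p,d=r.read_camera(n);cv2.imwrite(f'pics/{n}1.png',p[:,:,::-1])
cv2.imwrite('pics/t1z.png',cv2.resize(cv2.imread('pics/top1.png')[150:300,320:480],None,fx=4,fy=4))
print(proj('top',[.603,-.177,.006]),proj('scene',[.603,-.177,.006]))
"
```

```text
time_s: 3.1
tool_pos: [0.5208, -0.2624, 0.1698]
orientation: [-3.141, -0.0, 1.121]
wrist_force: [0.5, -0.3, 0.6]
opening: 0.0429
time_s: 4.1
tool_pos: [0.5993, -0.18, 0.0947]
orientation: [3.141, 0.0, 1.121]
wrist_force: [-0.4, 0.1, 0.9]
opening: 0.0429
t 4.1 pos [ 0.5993 -0.18    0.0947] yaw [3.1412e+00 2.0000e-04 1.1213e+00] open 0.0429 F [-0.41  0.12  0.87]
units x y z [0.22 0.1  3.73] twist units -0.0
[403.04568267 220.1928328 ] [341.92624024 208.56824014]
```

View pics/t1z.png

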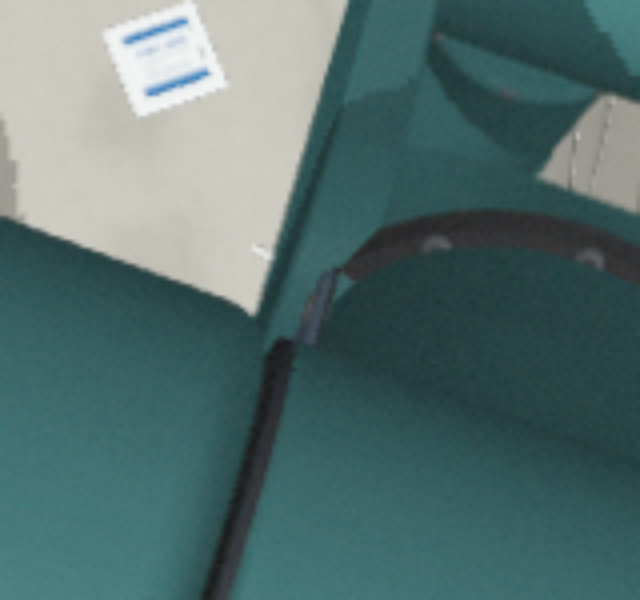

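View pics/scene1.png

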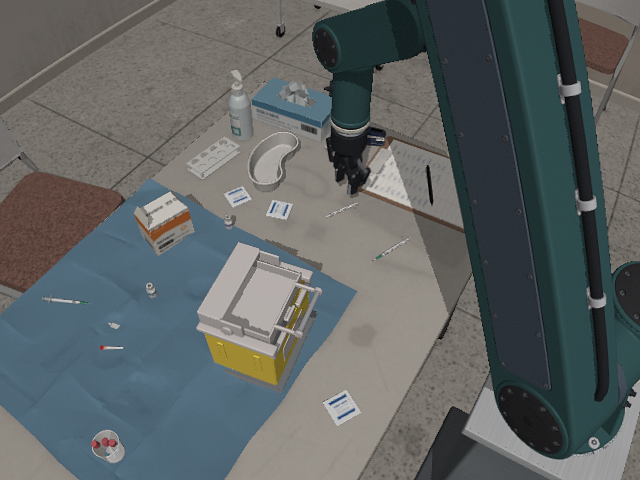

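The gripper at (350,185) in the scene view is right above the used syringe at (342,209). Next I descend and close.

```bash
python3 -m handwheel '[{"gripper":0,"x":0.22,"y":0.1,"z":1,"twist":0},{"gripper":0,"x":0,"y":0,"z":1,"twist":0},{"gripper":0,"x":0,"y":0,"z":1,"twist":0},{"gripper":0,"x":0,"y":0,"z":0.4,"twist":0},{"gripper":0,"x":0,"y":0,"z":0.3,"twist":0},{"gripper":0,"x":0,"y":0,"z":0,"twist":0},{"gripper":0,"x":0,"y":0,"z":0,"twist":0}]'
python3 -m handwheel '[{"gripper":1,"x":0,"y":0,"z":0,"twist":0},{"gripper":1,"x":0,"y":0,"z":0,"twist":0},{"gripper":1,"x":0,"y":0,"z":0,"twist":0},{"gripper":1,"x":0,"y":0,"z":0,"twist":0},{"gripper":1,"x":0,"y":0,"z":0,"twist":0},{"gripper":1,"x":0,"y":0,"z":0,"twist":0}]' 20
```

```text
time_s: 5.08
tool_pos: [0.6035, -0.1767, 0.0209]
orientation: [3.141, -0.0, 1.121]
wrist_force: [0.2, -1.2, 1.6]
opening: 0.0427
time_s: 5.82
tool_pos: [0.6032, -0.1766, 0.0206]
orientation: [3.141, -0.0, 1.121]
wrist_force: [1.0, 0.2, 4.6]
opening: 0.0061
```

```bash
python3 -m handwheel '[{"gripper":1,"x":0,"y":0,"z":-0.3,"twist":0},{"gripper":1,"x":0,"y":0,"z":-0.7,"twist":0},{"gripper":1,"x":0,"y":0,"z":-1,"twist":0},{"gripper":1,"x":0,"y":0,"z":-1,"twist":0},{"gripper":1,"x":0,"y":0,"z":-1,"twist":0},{"gripper":1,"x":0,"y":0,"z":-1,"twist":0},{"gripper":1,"x":0,"y":0,"z":-1,"twist":0},{"gripper":1,"x":0,"y":0,"z":-1,"twist":0},{"gripper":1,"x":0,"y":0,"z":-1,"twist":0},{"gripper":1,"x":0,"y":0,"z":-1,"twist":0},{"gripper":1,"x":0,"y":0,"z":-1,"twist":0},{"gripper":1,"x":0,"y":0,"z":-0.8,"twist":0}]'
python3 -c "
from h import *
to([.549,.198,.24],1.756)
p,d=r.read_camera('scene');cv2.imwrite('pics/scene2.png',p[:,:,::-1])
cv2.imwrite('pics/s2z.png',cv2.resize(p[60:220,260:420,::-1],None,fx=3.7,fy=3.7,interpolation=cv2.INTER_CUBIC))
"
```

```text
time_s: 7.32
tool_pos: [0.603, -0.1765, 0.2379]
orientation: [3.141, -0.0, 1.121]
wrist_force: [1.3, 0.2, -0.4]
opening: 0.0055
t 7.33 pos [ 0.603  -0.1765  0.2379] yaw [ 3.1406e+00 -2.0000e-04  1.1213e+00] open 0.0055 F [ 1.25  0.19 -0.35]
units x y z [ 15.69 -10.57  -0.11] twist units -4.23
```

View pics/s2z.png

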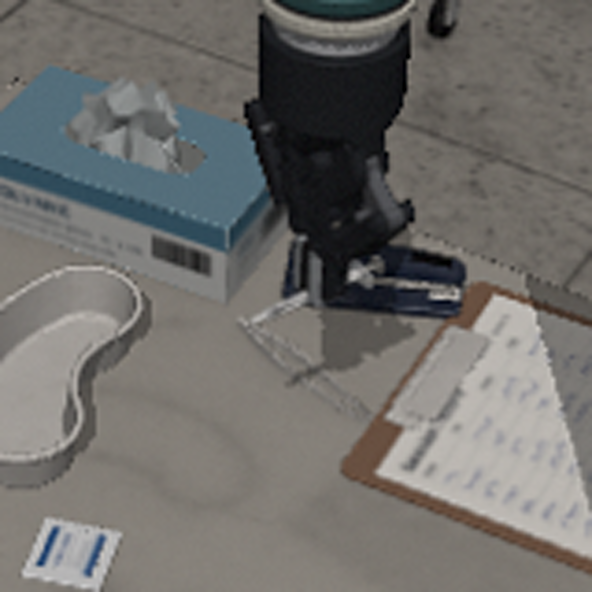

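The syringe is held level in the scene crop: tip at (240,320), flange at (360,270). Next I turn to the box yaw and carry it over.

```bash
python3 -m handwheel '[{"gripper":1,"x":0,"y":0,"z":0,"twist":-0.8},{"gripper":1,"x":0,"y":0,"z":0,"twist":-0.9},{"gripper":1,"x":0,"y":0,"z":0,"twist":-0.9},{"gripper":1,"x":0,"y":0,"z":0,"twist":-0.9},{"gripper":1,"x":0,"y":0,"z":0,"twist":-0.73},{"gripper":1,"x":0,"y":0,"z":0,"twist":0}]'
python3 -c "
from h import *
to([.549,.198,.24],1.756)
"
```

```text
time_s: 8.12
tool_pos: [0.6027, -0.1764, 0.2361]
orientation: [-3.141, -0.0, 1.755]
wrist_force: [0.7, 1.5, -0.9]
opening: 0.0058
t 8.12 pos [ 0.6027 -0.1764  0.2361] yaw [-3.1411e+00 -4.0000e-04  1.7548e+00] open 0.0058 F [ 0.66  1.53 -0.94]
units x y z [18.9   0.79 -0.19] twist units -0.01
```

```bash
python3 -m handwheel '[{"gripper":1,"x":0.5,"y":0,"z":0,"twist":0},{"gripper":1,"x":1,"y":0,"z":0,"twist":0},{"gripper":1,"x":1,"y":0,"z":0,"twist":0},{"gripper":1,"x":1,"y":0,"z":0,"twist":0},{"gripper":1,"x":1,"y":0.1,"z":0,"twist":0},{"gripper":1,"x":1,"y":0.1,"z":0,"twist":0},{"gripper":1,"x":1,"y":0.1,"z":0,"twist":0},{"gripper":1,"x":1,"y":0.1,"z":0,"twist":0},{"gripper":1,"x":1,"y":0.1,"z":0,"twist":0},{"gripper":1,"x":1,"y":0.1,"z":0,"twist":0},{"gripper":1,"x":1,"y":0.1,"z":0,"twist":0},{"gripper":1,"x":1,"y":0.1,"z":0,"twist":0},{"gripper":1,"x":1,"y":0,"z":0,"twist":0},{"gripper":1,"x":1,"y":0,"z":0,"twist":0},{"gripper":1,"x":1,"y":0,"z":0,"twist":0},{"gripper":1,"x":1,"y":0,"z":0,"twist":0},{"gripper":1,"x":1,"y":0,"z":0,"twist":0},{"gripper":1,"x":1,"y":0,"z":0,"twist":0},{"gripper":1,"x":1,"y":0,"z":0,"twist":0},{"gripper":1,"x":0.4,"y":0,"z":0,"twist":0}]'
python3 -m handwheel '[{"gripper":1,"x":0,"y":0,"z":0,"twist":0},{"gripper":1,"x":0,"y":0,"z":0,"twist":0}]'
python3 -c "
from h import *
to([.549,.198,.163],1.756)
p,d=r.read_camera('scene');cv2.imwrite('pics/scene3.png',p[:,:,::-1])
cv2.imwrite('pics/s3z.png',cv2.resize(p[180:350,170:350,::-1],None,fx=3.5,fy=3.5,interpolation=cv2.INTER_CUBIC))
p,d=r.read_camera('top');cv2.imwrite('pics/t3.png',p[:,:,::-1])
"
```

```text
time_s: 10.62
tool_pos: [0.5489, 0.1994, 0.2363]
orientation: [-3.142, -0.0, 1.757]
wrist_force: [0.5, -0.2, -0.3]
opening: 0.0057
time_s: 10.88
tool_pos: [0.5493, 0.1975, 0.2363]
orientation: [-3.142, 0.0, 1.756]
wrist_force: [0.1, -0.9, -0.8]
opening: 0.006
t 10.88 pos [0.5493 0.1975 0.2363] yaw [-3.1415e+00  3.0000e-04  1.7555e+00] open 0.006 F [ 0.11 -0.88 -0.79]
units x y z [ 0.03 -0.01  3.67] twist units -0.0
```

View pics/s3z.png

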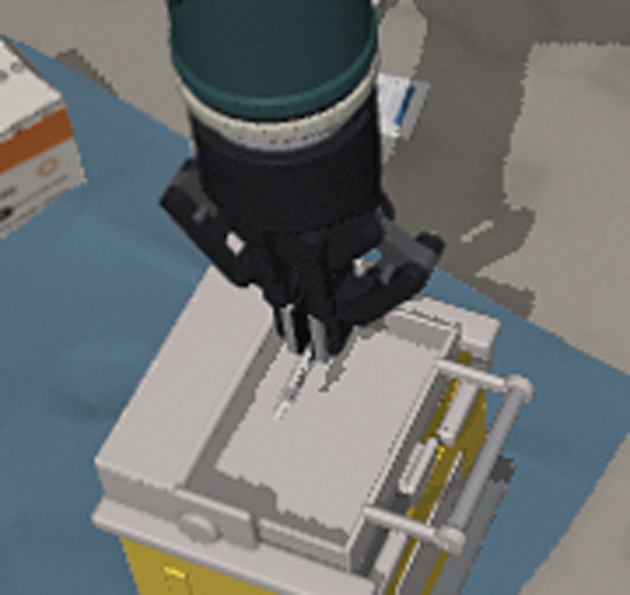

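View pics/t3.png

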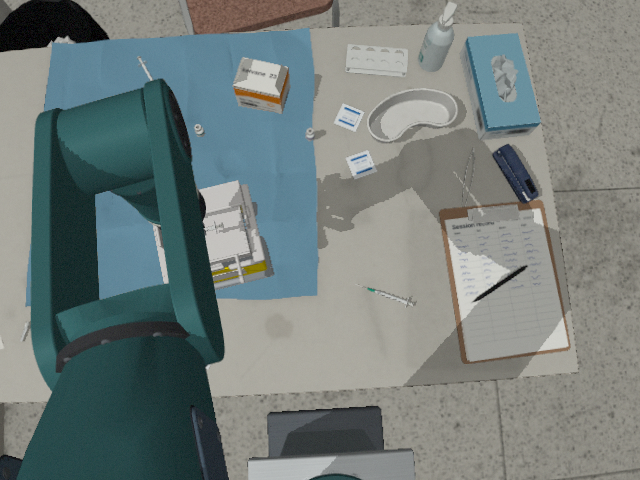

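```bash
python3 -m handwheel '[{"gripper":1,"x":0,"y":0,"z":0.8,"twist":0},{"gripper":1,"x":0,"y":0,"z":1,"twist":0},{"gripper":1,"x":0,"y":0,"z":0.9,"twist":0},{"gripper":1,"x":0,"y":0,"z":0.5,"twist":0},{"gripper":1,"x":0,"y":0,"z":0.3,"twist":0},{"gripper":1,"x":0,"y":0,"z":0.2,"twist":0},{"gripper":1,"x":0,"y":0,"z":0,"twist":0},{"gripper":1,"x":0,"y":0,"z":0,"twist":0}]'

```

```text
time_s: 11.98
tool_pos: [0.5495, 0.1981, 0.1628]
orientation: [3.141, -0.0, 1.756]
wrist_force: [-0.0, -0.2, 0.2]
opening: 0.0054
```

```bash
python3 -m handwheel '[{"gripper":1,"x":0,"y":0,"z":0.1,"twist":0},{"gripper":1,"x":0,"y":0,"z":0,"twist":0},{"gripper":0.75,"x":0,"y":0,"z":0,"twist":0},{"gripper":0.55,"x":0,"y":0,"z":0,"twist":0},{"gripper":0.5,"x":0,"y":0,"z":0,"twist":0},{"gripper":0.5,"x":0,"y":0,"z":0,"twist":0}]'
python3 -m handwheel '[{"gripper":0.5,"x":0,"y":0,"z":-0.5,"twist":0},{"gripper":0.5,"x":0,"y":0,"z":-1,"twist":0},{"gripper":0.5,"x":0,"y":0,"z":-1,"twist":0},{"gripper":0.5,"x":0,"y":0,"z":-1,"twist":0},{"gripper":0.5,"x":0,"y":0,"z":-1,"twist":0}]'
python3 -c "
from h import *
to([.467,.181,.23],1.756)
p,d=r.read_camera('scene');cv2.imwrite('pics/scene4.png',p[:,:,::-1])
cv2.imwrite('pics/s4z.png',cv2.resize(p[180:350,170:350,::-1],None,fx=3.5,fy=3.5,interpolation=cv2.INTER_CUBIC))
"
```

```text
time_s: 12.72
tool_pos: [0.5491, 0.198, 0.1603]
orientation: [-3.141, -0.0, 1.756]
wrist_force: [0.7, -0.8, -0.1]
opening: 0.0211
time_s: 13.35
tool_pos: [0.5493, 0.198, 0.2518]
orientation: [3.141, -0.0, 1.756]
wrist_force: [0.7, -0.3, -0.3]
opening: 0.0213
t 13.35 pos [0.5493 0.198  0.2518] yaw [ 3.1408e+00 -2.0000e-04  1.7558e+00] open 0.0213 F [ 0.66 -0.28 -0.3 ]
units x y z [-0.08 -4.2   1.09] twist units -0.0
```

View pics/s4z.png

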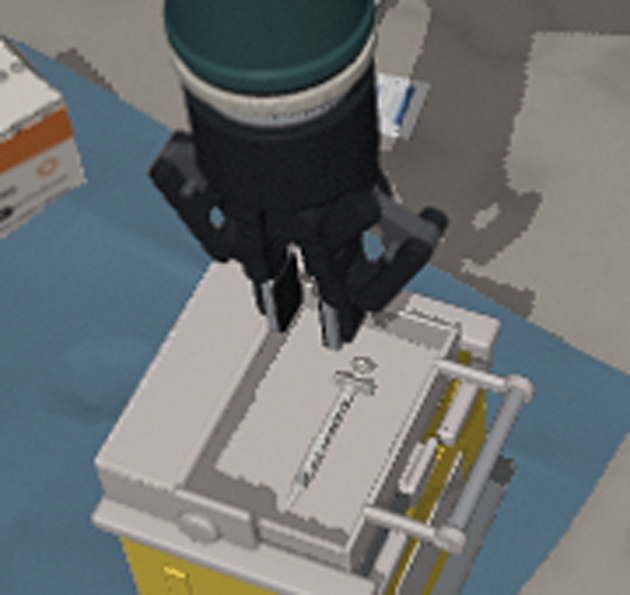

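The syringe lies free in the tray, from flange (355,380) to tip (290,500) in the crop. I'll refine the handle position before going there.

```bash
python3 -c "
from h import *
print(tri((216.25,285.6),(310,312)),plane('top',(216.25,285.6),.162),plane('scene',(310,312),.162),plane('scene',(309.1,311.75),.162))
D=np.load('pics/scene0d.npy')
for f in np.linspace(.25,.75,6):
    print(dep('scene',D,(318.75+f*(299.5-318.75),290.5+f*42.5)))
"
cd pics; python3 -c "
import cv2
t=cv2.imread('top0.png');s=cv2.imread('scene0.png')
import numpy as np
a=cv2.resize(t[265:300,180:255],None,fx=8,fy=8,interpolation=cv2.INTER_CUBIC)
b=cv2.resize(s[280:345,285:330],None,fx=8,fy=8,interpolation=cv2.INTER_CUBIC)
cv2.imwrite('ha.png',a);cv2.imwrite('hb.png',b)"
```

```text
(array([0.46577019, 0.18034659, 0.16150492]), np.float64(0.00265154251028198)) [0.46699204 0.18064536 0.162     ] [0.46427236 0.18037105 0.162     ] [0.46582216 0.18076182 0.162     ]
[0.46883912 0.16059062 0.16588539]
[0.46688874 0.16982416 0.16649619]
[0.46477149 0.17923675 0.16767549]
[0.46304171 0.18797536 0.16774581]
[0.46164509 0.19614944 0.1668495 ]
[0.45915787 0.20587454 0.16935936]
```

View pics/ha.png

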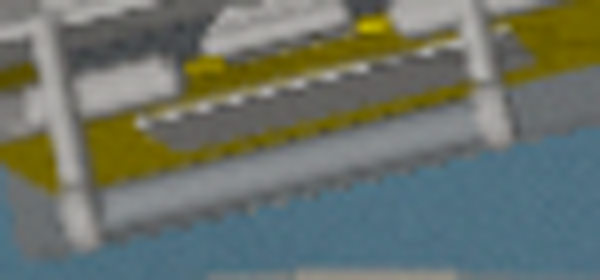

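View pics/hb.png

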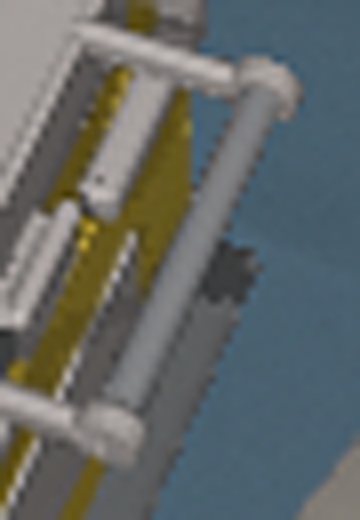

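```bash
python3 -m handwheel '[{"gripper":0.5,"x":0,"y":-0.8,"z":0,"twist":0},{"gripper":0.5,"x":0,"y":-1,"z":0,"twist":0},{"gripper":0.5,"x":0,"y":-1,"z":0,"twist":0},{"gripper":0.5,"x":0,"y":-1,"z":0,"twist":0},{"gripper":0.5,"x":-0.1,"y":-0.45,"z":0,"twist":0},{"gripper":0.5,"x":0,"y":0,"z":1,"twist":0},{"gripper":0.5,"x":0,"y":0,"z":1,"twist":0},{"gripper":0.5,"x":0,"y":0,"z":0,"twist":0},{"gripper":0.5,"x":0,"y":0,"z":0,"twist":0}]'
python3 -c "
from h import *
to([.466,.1805,.166],1.756)
for n in ('scene','top'):
    p,d=r.read_camera(n);cv2.imwrite(f'pics/{n}5.png',p[:,:,::-1])
p=cv2.imread('pics/scene5.png');q=cv2.imread('pics/top5.png')
cv2.imwrite('pics/s5z.png',cv2.resize(p[200:360,210:370],None,fx=3.6,fy=3.6,interpolation=cv2.INTER_CUBIC))
"
```

```text
time_s: 14.52
tool_pos: [0.4662, 0.1803, 0.2106]
orientation: [3.141, -0.0, 1.756]
wrist_force: [0.5, 0.4, 0.2]
opening: 0.0214
t 14.53 pos [0.4662 0.1803 0.2106] yaw [ 3.1415e+00 -1.0000e-04  1.7558e+00] open 0.0214 F [0.52 0.35 0.24]
units x y z [ 0.01 -0.01  2.23] twist units -0.0
```

View pics/s5z.png

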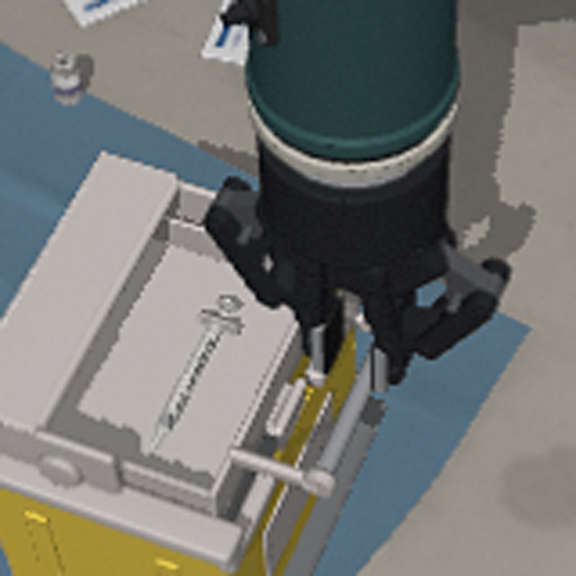

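The jaws at (320,375) and (380,380) straddle the bar. I'll lower onto it.

```bash
python3 -m handwheel '[{"gripper":0.5,"x":0,"y":0,"z":0.5,"twist":0},{"gripper":0.5,"x":0,"y":0,"z":0.5,"twist":0},{"gripper":0.5,"x":0,"y":0,"z":0.5,"twist":0},{"gripper":0.5,"x":0,"y":0,"z":0.5,"twist":0},{"gripper":0.5,"x":0,"y":0,"z":0.23,"twist":0},{"gripper":0.5,"x":0,"y":0,"z":0,"twist":0}]'
python3 -m handwheel '[{"gripper":0.65,"x":0,"y":0,"z":0,"twist":0},{"gripper":0.7,"x":0,"y":0,"z":0,"twist":0},{"gripper":0.73,"x":0,"y":0,"z":0,"twist":0},{"gripper":0.76,"x":0,"y":0,"z":0,"twist":0}]' 20
python3 -c "
from h import *
to([.466,.1805,.166],1.756)"
```

```text
time_s: 15.38
tool_pos: [0.4657, 0.1803, 0.1652]
orientation: [-3.141, -0.0, 1.756]
wrist_force: [-0.1, 0.5, 0.4]
opening: 0.0215
time_s: 15.88
tool_pos: [0.4672, 0.1806, 0.1662]
orientation: [3.139, -0.0, 1.756]
wrist_force: [2.9, 1.2, -0.2]
opening: 0.0103
t 15.88 pos [0.4672 0.1806 0.1662] yaw [ 3.1391e+00 -2.0000e-04  1.7558e+00] open 0.0103 F [ 2.86  1.2  -0.22]
units x y z [ 0.01 -0.06  0.01] twist units -0.0
```

```bash
python3 -m handwheel '[{"gripper":0.8,"x":0,"y":0.08,"z":0,"twist":0},{"gripper":0.85,"x":0,"y":0,"z":0,"twist":0},{"gripper":1,"x":0,"y":0,"z":0,"twist":0},{"gripper":1,"x":0,"y":0,"z":0,"twist":0}]' 20
python3 -c "
from h import *
to([.466,.1805,.166],1.756)"
```

```text
time_s: 16.38
tool_pos: [0.4674, 0.1807, 0.1661]
orientation: [-3.141, -0.0, 1.756]
wrist_force: [0.8, 0.2, 6.3]
opening: 0.0093
t 16.38 pos [0.4674 0.1807 0.1661] yaw [-3.1413e+00 -1.0000e-04  1.7559e+00] open 0.0093 F [0.79 0.21 6.32]
units x y z [ 0.01 -0.07  0.  ] twist units -0.0
```

```bash
python3 -c "
from h import *
p=None
for t in np.arange(0,1.46,.05):
    q=np.array([-114*np.cos(t)+22*np.sin(t),22*np.cos(t)+114*np.sin(t)])
    print(round(t,2),'' if p is None else ((q-p)/20).round(3), (q-[-114,22]).round(1)); p=q
"
python3 -m handwheel '[{"gripper":1,"x":0,"y":0.02,"z":-0.14,"twist":0},{"gripper":1,"x":0,"y":0.04,"z":-0.14,"twist":0},{"gripper":1,"x":0,"y":0,"z":0,"twist":0}]'
```

```text
0.0  [0. 0.]
0.05 [0.062 0.284] [1.2 5.7]
0.1 [0.076 0.28 ] [ 2.8 11.3]
0.15 [0.09  0.276] [ 4.6 16.8]
0.2 [0.104 0.271] [ 6.6 22.2]
0.25 [0.117 0.266] [ 9.  27.5]
0.3 [0.13  0.259] [11.6 32.7]
0.35 [0.143 0.252] [14.5 37.8]
0.4 [0.156 0.245] [17.6 42.7]
0.45 [0.168 0.237] [20.9 47.4]
0.5 [0.179 0.228] [24.5 52. ]
0.55 [0.19  0.219] [28.3 56.3]
0.6 [0.201 0.209] [32.3 60.5]
0.65 [0.211 0.199] [36.6 64.5]
0.7 [0.221 0.188] [41.  68.3]
0.75 [0.23  0.177] [45.6 71.8]
0.8 [0.239 0.165] [50.4 75.1]
0.85 [0.247 0.153] [55.3 78.2]
0.9 [0.254 0.14 ] [60.4 81. ]
0.95 [0.261 0.128] [65.6 83.5]
1.0 [0.267 0.114] [70.9 85.8]
1.05 [0.272 0.101] [76.4 87.8]
1.1 [0.277 0.087] [81.9 89.6]
1.15 [0.281 0.073] [87.5 91. ]
1.2 [0.284 0.059] [93.2 92.2]
1.25 [0.287 0.045] [98.9 93.1]
1.3 [0.289 0.03 ] [104.7  93.7]
1.35 [0.29  0.016] [110.5  94.1]
1.4 [0.29  0.001] [116.3  94.1]
1.45 [ 0.29  -0.013] [122.1  93.8]
time_s: 16.75
tool_pos: [0.4684, 0.1808, 0.1711]
orientation: [-3.141, -0.0, 1.756]
wrist_force: [2.0, 1.3, -5.0]
opening: 0.0094
```

```bash
python3 -m handwheel '[{"gripper":1,"x":0,"y":0.04,"z":-0.14,"twist":0},{"gripper":1,"x":0,"y":0.04,"z":-0.14,"twist":0},{"gripper":1,"x":0,"y":0.045,"z":-0.14,"twist":0},{"gripper":1,"x":0,"y":0.045,"z":-0.14,"twist":0}]'
python3 -m handwheel '[{"gripper":1,"x":0,"y":0.05,"z":-0.14,"twist":0},{"gripper":1,"x":0,"y":0.05,"z":-0.13,"twist":0},{"gripper":1,"x":0,"y":0,"z":0,"twist":0}]'
python3 -c "
from h import *
to([.466,.1805,.166],1.756)
p,d=r.read_camera('scene')
cv2.imwrite('pics/s6z.png',cv2.resize(p[190:350,200:360,::-1],None,fx=3.6,fy=3.6,interpolation=cv2.INTER_CUBIC))"
```

```text
time_s: 17.25
tool_pos: [0.4716, 0.1815, 0.1828]
orientation: [-3.141, -0.0, 1.756]
wrist_force: [-1.4, 1.2, -3.1]
opening: 0.0089
time_s: 17.62
tool_pos: [0.4736, 0.1818, 0.1881]
orientation: [-3.141, -0.0, 1.756]
wrist_force: [-4.4, 0.2, 2.4]
opening: 0.0088
t 17.62 pos [0.4736 0.1818 0.1881] yaw [-3.1407e+00 -2.0000e-04  1.7558e+00] open 0.0088 F [-4.39  0.18  2.35]
units x y z [ 0.   -0.38  1.11] twist units -0.0
```

View pics/s6z.png

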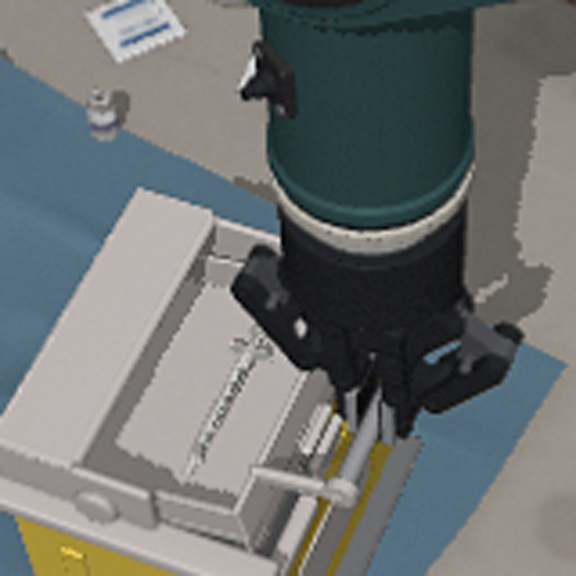

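```bash
python3 -c "
from h import *
ey=np.array([-np.sin(.185),np.cos(.185),0]);ex=np.array([np.cos(.185),np.sin(.185),0])
def f(uv):
    c,d=ray('scene',uv);k=(np.array([.4585,.2235,.162])-c)@ey/(d@ey);P=c+k*d;return P
a=f((299.5,333));b=f((295.8,325.6));print(a,b,(b-a)@ex,b[2]-a[2])
P0=np.array([.4585,.2235,.162])
for t in (0,.05,.1,.15,.2,.25):
    q=P0+ex*(-.114*np.cos(t)+.022*np.sin(t)+.114);q[2]=.14+.022*np.cos(t)+.114*np.sin(t)
    print(t,(proj('scene',q)-proj('scene',P0)).round(1))
print(b-a)"

```

```text
[0.45750174 0.22331319 0.16169379] [0.4633407  0.22440589 0.18239834] 0.005940322365216131 0.02070455434446805
0 [0. 0.]
0.05 [-0.8 -1.9]
0.1 [-1.7 -3.9]
0.15 [-2.9 -5.9]
0.2 [-4.1 -8. ]
0.25 [ -5.6 -10.1]
[0.00583896 0.0010927  0.02070455]
```

The tray follows: the image gives about 0.185 rad, so the bar isn't slipping. I'll relieve the inward force a little and go on.

```bash
python3 -m handwheel '[{"gripper":1,"x":0,"y":0.03,"z":-0.135,"twist":0},{"gripper":1,"x":0,"y":0.05,"z":-0.135,"twist":0},{"gripper":1,"x":0,"y":0.055,"z":-0.13,"twist":0},{"gripper":1,"x":0,"y":0.055,"z":-0.13,"twist":0}]'
python3 -m handwheel '[{"gripper":1,"x":0,"y":0.065,"z":-0.13,"twist":0},{"gripper":1,"x":0,"y":0.065,"z":-0.13,"twist":0}]'
```

```text
time_s: 18.18
tool_pos: [0.4781, 0.1827, 0.1987]
orientation: [3.141, -0.0, 1.756]
wrist_force: [-1.6, 1.2, -2.3]
opening: 0.0096
time_s: 18.42
tool_pos: [0.4807, 0.1832, 0.204]
orientation: [3.141, -0.0, 1.756]
wrist_force: [-1.7, 2.1, -2.0]
opening: 0.0088
```

```bash
python3 -m handwheel '[{"gripper":1,"x":0,"y":0.077,"z":-0.122,"twist":0},{"gripper":1,"x":0,"y":0.077,"z":-0.122,"twist":0},{"gripper":1,"x":0,"y":0.083,"z":-0.118,"twist":0},{"gripper":1,"x":0,"y":0.083,"z":-0.118,"twist":0},{"gripper":1,"x":0,"y":0.089,"z":-0.114,"twist":0},{"gripper":1,"x":0,"y":0.089,"z":-0.114,"twist":0}]'
python3 -m handwheel '[{"gripper":1,"x":0,"y":0.095,"z":-0.11,"twist":0},{"gripper":1,"x":0,"y":0.095,"z":-0.11,"twist":0},{"gripper":1,"x":0,"y":0.1,"z":-0.105,"twist":0},{"gripper":1,"x":0,"y":0.1,"z":-0.105,"twist":0}]'
python3 -c "
from h import *
to([.466,.1805,.166],1.756)
p,d=r.read_camera('scene')
cv2.imwrite('pics/s7z.png',cv2.resize(p[190:350,200:360,::-1],None,fx=3.6,fy=3.6,interpolation=cv2.INTER_CUBIC))"
```

```text
time_s: 19.18
tool_pos: [0.4896, 0.1849, 0.218]
orientation: [-3.14, -0.0, 1.756]
wrist_force: [-4.2, 2.2, -0.4]
opening: 0.0091
time_s: 19.68
tool_pos: [0.4967, 0.1863, 0.2266]
orientation: [-3.139, -0.0, 1.756]
wrist_force: [-6.4, 2.2, 2.1]
opening: 0.0092
t 19.68 pos [0.4967 0.1863 0.2266] yaw [-3.1392e+00 -3.0000e-04  1.7559e+00] open 0.0092 F [-6.42  2.15  2.14]
units x y z [-0.   -1.55  3.03] twist units -0.0
```

View pics/s7z.png

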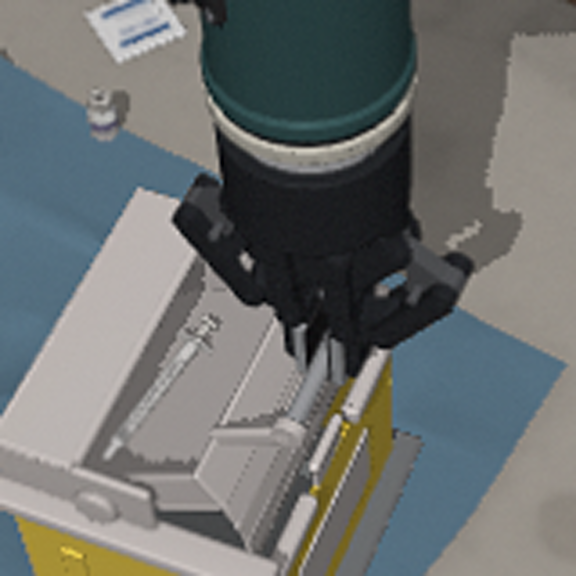

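Hood corner hasn't moved, and the syringe has slid to the rear of the tray. The push is about 6 N inward radially, so I'll shift the arc outward by roughly 2 mm while continuing.

```bash
python3 -m handwheel '[{"gripper":1,"x":0,"y":0.0,"z":-0.1,"twist":0},{"gripper":1,"x":0,"y":0.08,"z":-0.12,"twist":0},{"gripper":1,"x":0,"y":0.1,"z":-0.11,"twist":0}]'
python3 -m handwheel '[{"gripper":1,"x":0,"y":0.1,"z":-0.1,"twist":0},{"gripper":1,"x":0,"y":0.1,"z":-0.09,"twist":0}]'

```

```text
time_s: 20.1
tool_pos: [0.5026, 0.1874, 0.2333]
orientation: [3.139, -0.001, 1.756]
wrist_force: [3.7, 3.9, -6.5]
opening: 0.009
time_s: 20.35
tool_pos: [0.5064, 0.1881, 0.2369]
orientation: [3.14, -0.001, 1.756]
wrist_force: [2.3, 4.6, -8.4]
opening: 0.009
```

```bash
python3 -m handwheel '[{"gripper":1,"x":0.03,"y":0.08,"z":-0.01,"twist":0},{"gripper":1,"x":0.02,"y":0.08,"z":-0.03,"twist":0}]'
python3 -c "
from h import *
to([.466,.1805,.166],1.756)"
```

```text
time_s: 20.6
tool_pos: [0.5076, 0.1885, 0.2377]
orientation: [-3.14, 0.001, 1.756]
wrist_force: [-3.9, -2.0, -0.1]
opening: 0.0089
t 20.6 pos [0.5076 0.1885 0.2377] yaw [-3.1397e+00  1.2000e-03  1.7560e+00] open 0.0089 F [-3.89 -2.04 -0.08]
units x y z [-0.01 -2.11  3.59] twist units -0.0
```

```bash
python3 -m handwheel '[{"gripper":1,"x":0,"y":0.1,"z":-0.09,"twist":0},{"gripper":1,"x":0,"y":0.1,"z":-0.09,"twist":0}]'
python3 -c "
from h import *
to([.466,.1805,.166],1.756)"
```

```text
time_s: 20.85
tool_pos: [0.512, 0.1895, 0.2415]
orientation: [-3.141, 0.001, 1.756]
wrist_force: [-2.4, -1.3, -0.3]
opening: 0.0094
t 20.85 pos [0.512  0.1895 0.2415] yaw [-3.1410e+00  8.0000e-04  1.7558e+00] open 0.0094 F [-2.44 -1.32 -0.29]
units x y z [-0.01 -2.34  3.77] twist units -0.0
```

```bash
python3 -m handwheel '[{"gripper":1,"x":0,"y":0.12,"z":-0.08,"twist":0},{"gripper":1,"x":0,"y":0.12,"z":-0.08,"twist":0}]'
python3 -m handwheel '[{"gripper":1,"x":0,"y":0.12,"z":-0.075,"twist":0},{"gripper":1,"x":0,"y":0.12,"z":-0.075,"twist":0}]'
python3 -c "
from h import *
to([.466,.1805,.166],1.756)
p,d=r.read_camera('scene')
cv2.imwrite('pics/s8z.png',cv2.resize(p[190:350,200:360,::-1],None,fx=3.6,fy=3.6,interpolation=cv2.INTER_CUBIC))"
```

```text
time_s: 21.1
tool_pos: [0.5166, 0.1904, 0.2449]
orientation: [-3.141, 0.001, 1.756]
wrist_force: [-5.3, -3.0, 3.2]
opening: 0.0087
time_s: 21.35
tool_pos: [0.5213, 0.1913, 0.248]
orientation: [-3.141, 0.001, 1.756]
wrist_force: [-4.4, -2.7, 3.3]
opening: 0.009
t 21.35 pos [0.5213 0.1913 0.248 ] yaw [-3.1407e+00  6.0000e-04  1.7559e+00] open 0.009 F [-4.43 -2.71  3.31]
units x y z [-0.02 -2.81  4.1 ] twist units -0.0
```

View pics/s8z.png

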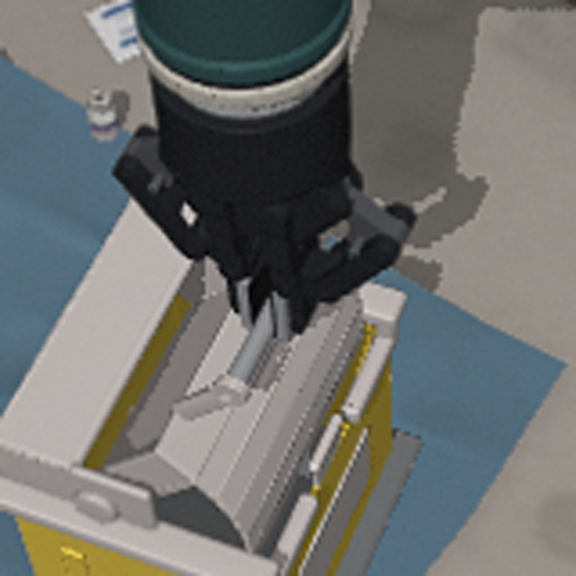

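```bash
python3 -m handwheel '[{"gripper":1,"x":-0.01,"y":0.1,"z":-0.09,"twist":0},{"gripper":1,"x":-0.01,"y":0.12,"z":-0.08,"twist":0}]'
python3 -m handwheel '[{"gripper":1,"x":0,"y":0.13,"z":-0.06,"twist":0},{"gripper":1,"x":0,"y":0.13,"z":-0.06,"twist":0}]'
python3 -c "
from h import *
to([.466,.1805,.166],1.756)"
```

```text
time_s: 21.65
tool_pos: [0.5262, 0.1922, 0.2511]
orientation: [3.141, -0.0, 1.756]
wrist_force: [-4.4, -0.5, 2.8]
opening: 0.009
time_s: 21.9
tool_pos: [0.5301, 0.193, 0.2532]
orientation: [-3.139, -0.0, 1.756]
wrist_force: [-7.0, -2.3, 4.6]
opening: 0.0093
t 21.9 pos [0.5301 0.193  0.2532] yaw [-3.1389e+00 -1.0000e-04  1.7558e+00] open 0.0093 F [-6.97 -2.27  4.56]
units x y z [-0.03 -3.25  4.37] twist units -0.0
```

```bash
python3 -m handwheel '[{"gripper":1,"x":-0.02,"y":-0.02,"z":-0.04,"twist":0},{"gripper":1,"x":0,"y":0,"z":0,"twist":0}]'
cat > f.py <<'E'
from h import *
s=r.state();p=s['tool_pos']-[.4674,.1807,.1661];F=s['wrist_force']
ex=np.array([np.cos(.185),np.sin(.185),0]);ey=np.array([-np.sin(.185),np.cos(.185),0])
a=-.114+p@ex;b=.022+p[2];th=np.arctan2(b,-a);R=np.hypot(a,b)
print('t',round(s['time_s'],2),'theta',round(th-.191,3),'R',round(R*1e3,1),'rad',round((F@ex)*a/R+F[2]*b/R,1),'tan',round((F@ex)*b/R-F[2]*a/R,1),'lat',round(F@ey,1),'open',round(s['opening'],4))
n=.12*1.0
print('tangent y,z units per mm',(np.array([b,a])/R/20*1e3/1e3).round(3),'outward',(np.array([a,-b])/R/20).round(3))
E
python3 f.py
```

```text
time_s: 22.15
tool_pos: [0.5303, 0.193, 0.2535]
orientation: [-3.14, -0.001, 1.756]
wrist_force: [-3.8, 0.2, -2.8]
opening: 0.009
t 22.15 theta 0.952 R 120.3 rad -1.0 tan -4.5 lat 0.9 open 0.009
tangent y,z units per mm [ 0.045 -0.021] outward [-0.021 -0.045]
```

```bash
python3 -m handwheel '[{"gripper":1,"x":0,"y":0.04,"z":-0.02,"twist":0},{"gripper":1,"x":0,"y":0,"z":0,"twist":0}]'; python3 f.py
```

```text
time_s: 22.4
tool_pos: [0.5311, 0.1931, 0.2539]
orientation: [-3.14, -0.001, 1.756]
wrist_force: [-3.8, 0.8, -5.5]
opening: 0.0088
t 22.4 theta 0.959 R 120.3 rad -3.5 tan -5.5 lat 1.5 open 0.0088
tangent y,z units per mm [ 0.046 -0.02 ] outward [-0.02  -0.046]
```

```bash
python3 -m handwheel '[{"gripper":1,"x":0,"y":0.055,"z":0.005,"twist":0},{"gripper":1,"x":0,"y":0,"z":0,"twist":0}]'; python3 f.py
python3 -c "
from h import *
p,d=r.read_camera('scene');cv2.imwrite('pics/scene9.png',p[:,:,::-1])
q=cv2.imread('pics/scene0.png')
a=cv2.resize(q[230:390,185:345],None,fx=2.5,fy=2.5);b=cv2.resize(p[230:390,185:345,::-1],None,fx=2.5,fy=2.5)
cv2.imwrite('pics/c9.png',np.hstack([a,b]))"
```

```text
time_s: 22.65
tool_pos: [0.5319, 0.1932, 0.2543]
orientation: [-3.14, -0.001, 1.756]
wrist_force: [-6.4, 0.8, -1.9]
opening: 0.0091
t 22.65 theta 0.967 R 120.3 rad 0.7 tan -6.4 lat 2.0 open 0.0091
tangent y,z units per mm [ 0.046 -0.02 ] outward [-0.02  -0.046]
```

View pics/c9.png

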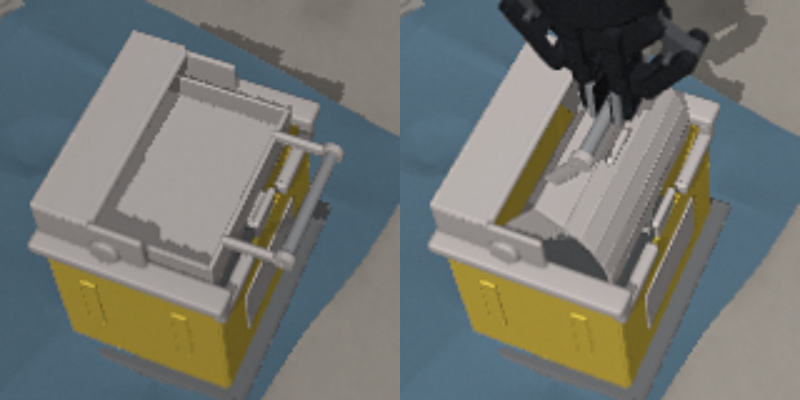

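Tangential force has climbed from 2.3 to 6.4 N over the last 2 mm, so this is the stop, at about 0.95 rad. I won't push further. I'll ease back slightly and check where the syringe is.

```bash
python3 -m handwheel '[{"gripper":1,"x":-0.02,"y":-0.06,"z":0.02,"twist":0},{"gripper":1,"x":0,"y":0,"z":0,"twist":0}]'; python3 f.py
python3 -c "
from h import *
p,d=r.read_camera('scene');q,_=r.read_camera('top')
np.save('pics/d10.npy',d)
a=cv2.resize(p[235:335,185:285,::-1],None,fx=4,fy=4,interpolation=cv2.INTER_CUBIC);b=cv2.resize(q[170:270,150:250,::-1],None,fx=4,fy=4,interpolation=cv2.INTER_CUBIC)
o=np.clip(np.hstack([a,b]).astype(float)*1.4,0,255);cv2.imwrite('pics/c10.png',o)"
```

```text
time_s: 22.95
tool_pos: [0.5316, 0.1931, 0.2542]
orientation: [3.141, -0.001, 1.756]
wrist_force: [-5.0, 2.2, -3.2]
opening: 0.0091
t 22.95 theta 0.964 R 120.3 rad -1.1 tan -5.4 lat 3.1 open 0.0091
tangent y,z units per mm [ 0.046 -0.02 ] outward [-0.02  -0.046][ WARN:0@2.874] global loadsave.cpp:1063 imwrite_ Unsupported depth image for selected encoder is fallbacked to CV_8U.
```

View pics/c10.png

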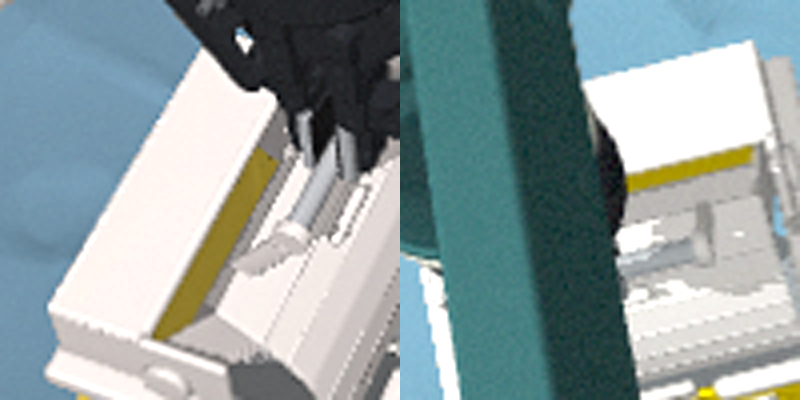

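```bash
python3 -m handwheel '[{"gripper":1,"x":0.03,"y":0.08,"z":-0.03,"twist":0},{"gripper":1,"x":0,"y":0.04,"z":-0.015,"twist":0}]'; python3 f.py;python3 -m handwheel '[{"gripper":1,"x":0,"y":0,"z":0,"twist":0}]'; python3 f.py
python3 -c "
from h import *
p,d=r.read_camera('scene');cv2.imwrite('pics/scene11.png',p[:,:,::-1]);q=cv2.imread('pics/scene0.png')
g=lambda i:cv2.cvtColor(i,cv2.COLOR_BGR2GRAY)
A=g(q);B=g(p[:,:,::-1].copy())
for n,(u,v) in dict(hoodcorner=(198,312),knob=(227,330),lowfront=(268,378),ledge=(275,357)).items():
    T=A[v-10:v+11,u-10:u+11];S=B[v-16:v+17,u-16:u+17];m=cv2.matchTemplate(S,T,cv2.TM_CCOEFF_NORMED)
    m=cv2.resize(m,None,fx=8,fy=8,interpolation=cv2.INTER_CUBIC);_,c,_,l=cv2.minMaxLoc(m);print(n,round(c,2),(l[0]+.5)/8-6.5,(l[1]+.5)/8-6.5)
"
```

```text
time_s: 23.3
tool_pos: [0.5329, 0.1934, 0.2548]
orientation: [-3.14, -0.0, 1.756]
wrist_force: [-7.3, -0.3, -2.4]
opening: 0.009
t 23.3 theta 0.976 R 120.3 rad 0.6 tan -7.6 lat 1.0 open 0.009
tangent y,z units per mm [ 0.046 -0.02 ] outward [-0.02  -0.046]
time_s: 23.42
tool_pos: [0.5329, 0.1934, 0.2548]
orientation: [-3.14, -0.0, 1.756]
wrist_force: [-6.6, -0.3, -1.1]
opening: 0.0087
t 23.43 theta 0.976 R 120.4 rad 1.6 tan -6.5 lat 0.9 open 0.0087
tangent y,z units per mm [ 0.046 -0.02 ] outward [-0.02  -0.046]
hoodcorner 1.0 -0.0625 -0.3125
knob 0.97 -0.3125 -0.0625
lowfront 1.0 -0.0625 -0.1875
ledge 0.99 -0.0625 -0.1875
```

No measurable movement of the box, with elastic resistance of 6 to 7 N and rising. That's the stop, felt at about 0.96 rad. I'll bring the tray back down along the arc.

```bash
python3 -m handwheel '[{"gripper":1,"x":0,"y":-0.15,"z":0.07,"twist":0},{"gripper":1,"x":0,"y":-0.2,"z":0.1,"twist":0},{"gripper":1,"x":0,"y":-0.127,"z":0.07,"twist":0},{"gripper":1,"x":0,"y":-0.127,"z":0.07,"twist":0}]'; python3 f.py
python3 -m handwheel '[{"gripper":1,"x":0,"y":-0.124,"z":0.077,"twist":0},{"gripper":1,"x":0,"y":-0.124,"z":0.077,"twist":0},{"gripper":1,"x":0,"y":-0.12,"z":0.083,"twist":0},{"gripper":1,"x":0,"y":-0.12,"z":0.083,"twist":0}]'; python3 f.py
```

```text
time_s: 23.98
tool_pos: [0.5235, 0.1916, 0.2499]
orientation: [3.137, -0.0, 1.756]
wrist_force: [0.2, 1.6, 1.6]
opening: 0.0091
t 23.98 theta 0.887 R 120.1 rad 1.2 tan 1.2 lat 1.6 open 0.0091
tangent y,z units per mm [ 0.044 -0.024] outward [-0.024 -0.044]
time_s: 24.48
tool_pos: [0.5123, 0.1894, 0.242]
orientation: [3.141, -0.0, 1.756]
wrist_force: [0.6, 1.2, 2.1]
opening: 0.0088
t 24.48 theta 0.771 R 119.3 rad 1.2 tan 1.9 lat 1.1 open 0.0088
tangent y,z units per mm [ 0.041 -0.029] outward [-0.029 -0.041]
```

Very clean. I'll continue.

```bash
python3 -m handwheel '[{"gripper":1,"x":0,"y":-0.115,"z":0.089,"twist":0},{"gripper":1,"x":0,"y":-0.115,"z":0.089,"twist":0},{"gripper":1,"x":0,"y":-0.11,"z":0.094,"twist":0},{"gripper":1,"x":0,"y":-0.11,"z":0.094,"twist":0},{"gripper":1,"x":0,"y":-0.105,"z":0.1,"twist":0},{"gripper":1,"x":0,"y":-0.105,"z":0.1,"twist":0}]'; python3 f.py
python3 -m handwheel '[{"gripper":1,"x":0,"y":-0.1,"z":0.105,"twist":0},{"gripper":1,"x":0,"y":-0.1,"z":0.105,"twist":0},{"gripper":1,"x":0,"y":-0.095,"z":0.11,"twist":0},{"gripper":1,"x":0,"y":-0.095,"z":0.11,"twist":0}]'; python3 f.py
```

```text
time_s: 25.22
tool_pos: [0.4993, 0.1868, 0.2308]
orientation: [3.142, 0.0, 1.756]
wrist_force: [1.3, 1.3, 0.8]
opening: 0.0089
t 25.23 theta 0.625 R 119.1 rad -0.4 tan 1.6 lat 1.0 open 0.0089
tangent y,z units per mm [ 0.036 -0.034] outward [-0.034 -0.036]
time_s: 25.72
tool_pos: [0.4916, 0.1854, 0.2222]
orientation: [3.142, 0.0, 1.756]
wrist_force: [1.4, -0.9, 0.9]
opening: 0.0088
t 25.73 theta 0.527 R 118.7 rad -0.3 tan 1.5 lat -1.2 open 0.0088
tangent y,z units per mm [ 0.033 -0.038] outward [-0.038 -0.033]
```

```bash
python3 -m handwheel '[{"gripper":1,"x":0,"y":-0.09,"z":0.114,"twist":0},{"gripper":1,"x":0,"y":-0.09,"z":0.114,"twist":0},{"gripper":1,"x":0,"y":-0.084,"z":0.118,"twist":0},{"gripper":1,"x":0,"y":-0.084,"z":0.118,"twist":0}]'; python3 f.py
python3 -c "
from h import *
p,d=r.read_camera('scene')
cv2.imwrite('pics/s12z.png',cv2.resize(p[190:350,185:345,::-1],None,fx=3.6,fy=3.6,interpolation=cv2.INTER_CUBIC))"
```

```text
time_s: 26.22
tool_pos: [0.4848, 0.1841, 0.2129]
orientation: [-3.142, 0.0, 1.756]
wrist_force: [1.6, -2.3, 1.4]
opening: 0.0091
t 26.23 theta 0.43 R 118.4 rad -0.2 tan 1.8 lat -2.6 open 0.0091
tangent y,z units per mm [ 0.029 -0.041] outward [-0.041 -0.029]
```

View pics/s12z.png

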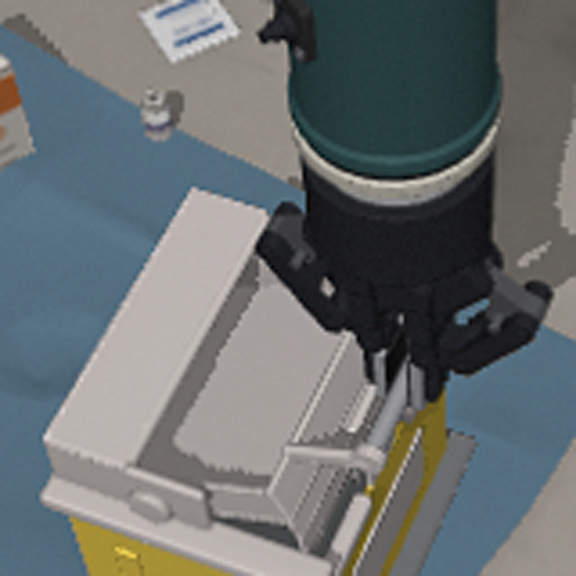

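The visible part of the tray is empty. I'll check the earlier pictures at the stop for the syringe in the rear gap.

```bash
python3 -c "
import cv2,numpy as np
a=cv2.imread('pics/s8z.png')[250:500,60:280];a=cv2.resize(a,None,fx=1.8,fy=2)
b=cv2.imread('pics/scene11.png')[260:325,210:275];b=cv2.resize(b,(400,500),interpolation=cv2.INTER_CUBIC)
a=cv2.resize(a,(400,500))
cv2.imwrite('pics/c12.png',np.clip(np.hstack([a,b])*1.6,0,255).astype(np.uint8))"
```

```text
(no output)
```

View pics/c12.png

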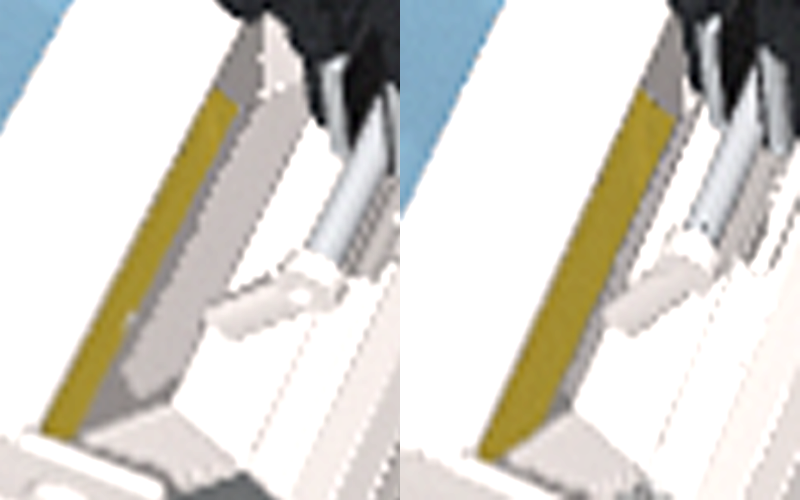

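At 0.88 rad a trace of the syringe shows at the rear edge, at crop (130,320). At the stop the gap shows only the yellow inner wall, so it went in. I'll lower the rest of the way.

```bash
python3 -m handwheel '[{"gripper":1,"x":0,"y":-0.078,"z":0.122,"twist":0},{"gripper":1,"x":0,"y":-0.078,"z":0.122,"twist":0},{"gripper":1,"x":0,"y":-0.071,"z":0.126,"twist":0},{"gripper":1,"x":0,"y":-0.071,"z":0.126,"twist":0},{"gripper":1,"x":0,"y":-0.065,"z":0.13,"twist":0},{"gripper":1,"x":0,"y":-0.065,"z":0.13,"twist":0}]'; python3 f.py
python3 -m handwheel '[{"gripper":1,"x":0,"y":-0.058,"z":0.133,"twist":0},{"gripper":1,"x":0,"y":-0.058,"z":0.133,"twist":0},{"gripper":1,"x":0,"y":-0.052,"z":0.135,"twist":0},{"gripper":1,"x":0,"y":-0.052,"z":0.135,"twist":0}]'; python3 f.py
```

```text
time_s: 27.02
tool_pos: [0.4764, 0.1827, 0.1978]
orientation: [3.142, -0.0, 1.756]
wrist_force: [1.7, -2.9, 1.0]
opening: 0.0092
t 27.02 theta 0.282 R 117.8 rad -0.6 tan 1.4 lat -3.2 open 0.0092
tangent y,z units per mm [ 0.023 -0.044] outward [-0.044 -0.023]
time_s: 27.52
tool_pos: [0.472, 0.1819, 0.1871]
orientation: [-3.142, -0.0, 1.756]
wrist_force: [1.7, -2.0, 1.1]
opening: 0.009
t 27.52 theta 0.184 R 117.4 rad -0.8 tan 1.5 lat -2.3 open 0.009
tangent y,z units per mm [ 0.018 -0.047] outward [-0.047 -0.018]
```

```bash
python3 -m handwheel '[{"gripper":1,"x":0,"y":-0.045,"z":0.138,"twist":0},{"gripper":1,"x":0,"y":-0.045,"z":0.138,"twist":0},{"gripper":1,"x":0,"y":-0.038,"z":0.14,"twist":0},{"gripper":1,"x":0,"y":-0.038,"z":0.14,"twist":0}]'; python3 f.py
python3 -m handwheel '[{"gripper":1,"x":0,"y":-0.03,"z":0.142,"twist":0},{"gripper":1,"x":0,"y":-0.03,"z":0.142,"twist":0},{"gripper":1,"x":0,"y":0,"z":0.0,"twist":0}]'; python3 f.py
```

```text
time_s: 28.02
tool_pos: [0.4689, 0.1813, 0.1762]
orientation: [3.141, -0.0, 1.756]
wrist_force: [1.0, -2.4, 2.8]
opening: 0.0089
t 28.02 theta 0.087 R 116.9 rad 0.3 tan 2.8 lat -2.6 open 0.0089
tangent y,z units per mm [ 0.014 -0.048] outward [-0.048 -0.014]
time_s: 28.4
tool_pos: [0.4675, 0.1811, 0.1699]
orientation: [-3.141, -0.0, 1.756]
wrist_force: [1.8, -2.3, -1.7]
opening: 0.0086
t 28.4 theta 0.032 R 116.8 rad -1.7 tan -1.3 lat -2.6 open 0.0086
tangent y,z units per mm [ 0.011 -0.049] outward [-0.049 -0.011]
```

```bash
python3 -m handwheel '[{"gripper":1,"x":0,"y":0,"z":0.1,"twist":0},{"gripper":1,"x":0,"y":0,"z":0,"twist":0}]'; python3 f.py
python3 -m handwheel '[{"gripper":1,"x":0,"y":0,"z":0.1,"twist":0},{"gripper":1,"x":0,"y":0,"z":0,"twist":0}]'; python3 f.py
```

```text
time_s: 28.65
tool_pos: [0.4673, 0.1811, 0.1688]
orientation: [-3.141, -0.0, 1.756]
wrist_force: [-0.5, -2.7, 6.3]
opening: 0.0089
t 28.65 theta 0.022 R 116.7 rad 2.3 tan 6.0 lat -2.6 open 0.0089
tangent y,z units per mm [ 0.011 -0.049] outward [-0.049 -0.011]
time_s: 28.9
tool_pos: [0.4673, 0.1811, 0.1682]
orientation: [-3.141, -0.0, 1.756]
wrist_force: [-5.1, -3.9, 21.0]
opening: 0.0092
t 28.9 theta 0.018 R 116.5 rad 10.0 tan 19.4 lat -2.9 open 0.0092
tangent y,z units per mm [ 0.01  -0.049] outward [-0.049 -0.01 ]
```

There is firm resistance, 21 N with 0.6 mm of travel, so the tray is home. I'll unload, release and back off upward.

```bash
python3 -m handwheel '[{"gripper":1,"x":0.02,"y":0,"z":-0.12,"twist":0},{"gripper":1,"x":0,"y":0,"z":0,"twist":0}]'; python3 f.py
python3 -m handwheel '[{"gripper":0.7,"x":0,"y":0,"z":0,"twist":0},{"gripper":0.5,"x":0,"y":0,"z":0,"twist":0},{"gripper":0.5,"x":0,"y":0,"z":0,"twist":0},{"gripper":0.5,"x":0,"y":0,"z":0,"twist":0}]'; python3 f.py
python3 -m handwheel '[{"gripper":0.5,"x":0,"y":0,"z":-0.3,"twist":0},{"gripper":0.5,"x":0,"y":0,"z":-0.5,"twist":0},{"gripper":0.5,"x":0,"y":0,"z":-1,"twist":0},{"gripper":0.5,"x":0,"y":0,"z":-1,"twist":0},{"gripper":0.5,"x":0,"y":-1,"z":-1,"twist":0},{"gripper":0.5,"x":0,"y":-1,"z":-1,"twist":0},{"gripper":0.5,"x":-1,"y":-1,"z":-1,"twist":0},{"gripper":0.5,"x":-1,"y":0,"z":0,"twist":0},{"gripper":0.5,"x":-1,"y":0,"z":0,"twist":0},{"gripper":0.5,"x":-1,"y":0,"z":0,"twist":0},{"gripper":0.5,"x":-1,"y":0,"z":0,"twist":0},{"gripper":0.5,"x":-1,"y":0,"z":0,"twist":0},{"gripper":0.5,"x":-1,"y":0,"z":0,"twist":0},{"gripper":0.5,"x":-1,"y":0,"z":0,"twist":0},{"gripper":0.5,"x":-1,"y":0,"z":0,"twist":0},{"gripper":0.5,"x":0,"y":0,"z":0,"twist":0}]'
python3 -c "
from h import *
for n in ('scene','top'):
    p,d=r.read_camera(n);cv2.imwrite(f'pics/{n}20.png',p[:,:,::-1])
    q=cv2.imread(f'pics/{n}0.png');A=cv2.cvtColor(q,cv2.COLOR_BGR2GRAY);B=cv2.cvtColor(p,cv2.COLOR_RGB2GRAY)
    for nm,(u,v) in ({'hood':(198,312),'h+':(299,333),'h-':(318,290),'front':(268,378),'filled':(390,249)} if n=='scene' else {'h+':(191,291),'h-':(241,280),'hood':(150,202),'filled':(390,296)}).items():
        T=A[v-10:v+11,u-10:u+11];S=B[v-16:v+17,u-16:u+17];m=cv2.resize(cv2.matchTemplate(S,T,cv2.TM_CCOEFF_NORMED),None,fx=8,fy=8,interpolation=cv2.INTER_CUBIC);_,c,_,l=cv2.minMaxLoc(m);print(n,nm,round(c,2),(l[0]+.5)/8-6.5,(l[1]+.5)/8-6.5)
s=cv2.imread('pics/scene20.png');t=cv2.imread('pics/top20.png')
cv2.imwrite('pics/c20.png',np.hstack([cv2.resize(s[230:390,185:345],(400,400)),cv2.resize(t[165:305,140:280],(400,400))]))
"
```

```text
time_s: 29.15
tool_pos: [0.4673, 0.1811, 0.1688]
orientation: [-3.141, 0.0, 1.756]
wrist_force: [1.5, -3.9, 5.4]
opening: 0.0085
t 29.15 theta 0.022 R 116.7 rad 0.4 tan 5.5 lat -4.1 open 0.0085
tangent y,z units per mm [ 0.011 -0.049] outward [-0.049 -0.011]
time_s: 29.65
tool_pos: [0.4675, 0.1816, 0.1687]
orientation: [-3.141, -0.0, 1.756]
wrist_force: [0.2, -0.4, 1.1]
opening: 0.0214
t 29.65 theta 0.022 R 116.4 rad 0.1 tan 1.1 lat -0.4 open 0.0214
tangent y,z units per mm [ 0.011 -0.049] outward [-0.049 -0.011]
time_s: 31.65
tool_pos: [0.4422, -0.0074, 0.2856]
orientation: [3.14, 0.0, 1.754]
wrist_force: [1.0, -0.6, 1.1]
opening: 0.0214
scene hood 1.0 0.0625 -0.0625
scene h+ 0.99 0.0625 0.0625
scene h- 0.99 0.0625 -0.0625
scene front 0.99 0.0625 -0.0625
scene filled 0.99 -0.0625 0.0625
top h+ 0.99 0.0625 0.0625
top h- 0.8 -0.0625 -0.0625
top hood 1.0 0.0625 0.0625
top filled 0.06 -6.3125 -1.8125
```

View pics/c20.png

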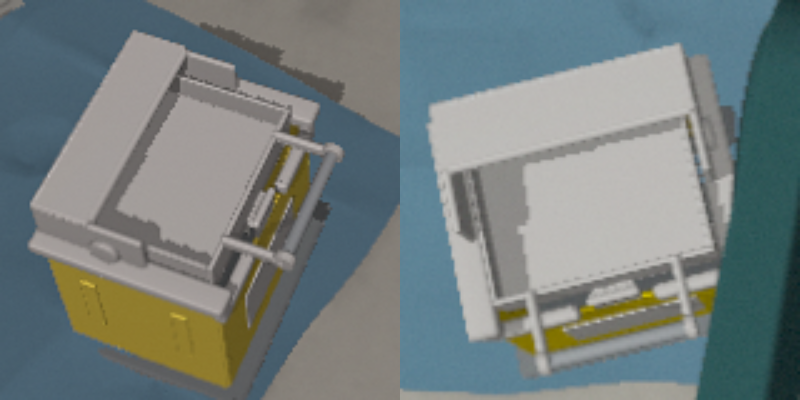

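View pics/top20.png

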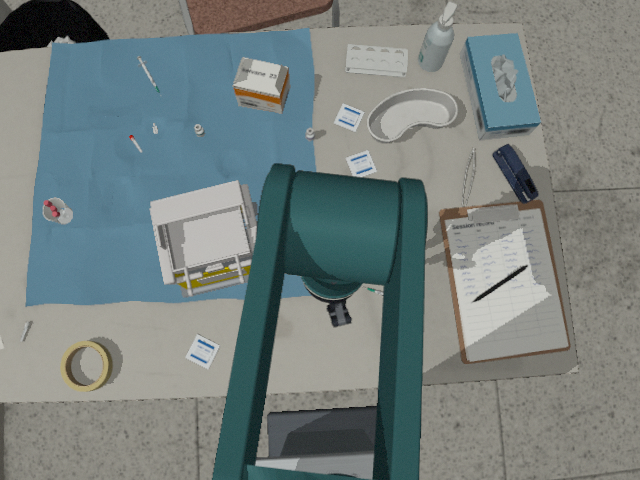

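The handle, hood and filled syringe are back at their original pixels to within 0.1 px. The tray looks empty and the gripper is clear, so I'm handing in.

```bash
python3 -c "
from cell import r
print(r.state()['joint_vel'].round(4),r.state()['time_s']);print(r.finish_job())"
```

```text
[ 0.0118  0.0002  0.0071  0.     -0.0028 -0.0014] 31.75
the job is handed in; nothing more can be done
None
```

I laid the used syringe in the level tray and tipped the tray back by its handle until I felt the stop. I then lowered it along the same arc, pressed it home, let go and handed in at about 32 s. `finish_job` gives no verdict.

**Stop:** I felt it at about 0.96 rad, where resistance rose steadily to 6.5–7.6 N. The return needed only 1–2 N.

**Box and tray:**
- In the final pictures the handle ends and the box match the starting pictures to within 0.1 pixel. One handle end in the top view was partly covered by the arm and matched less well (0.8).
- Pressing the tray down met 21 N with only 0.6 mm of travel, so it is level and home.
- The match also shows the box did not move. On the way up I briefly pushed or pulled on it with up to about 8 N, over the 6 N said to rock it. Pictures at the stop showed no lean.

**Filled syringe:** It had not moved in the scene view. The top-view check failed because the arm covered the syringe.

**Not seen directly:** I never saw the used syringe lying inside the box. I infer it fell in because it slid to the tray's rear edge, was gone from view at the stop, and the visible part of the tray is empty now. The strip of tray under the hood could not be seen.

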